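Seat the keyed lid of a slide drying jar

ROBOT

A 6-joint arm with a two-finger parallel gripper is mounted at the origin on a cart in front of the work surface, level with it; the furniture and walls round the work are solid. World frame = base frame: x ahead of the robot, y to its left, z up, the work surface at z = 0. Lengths are in m, angles in degrees, forces in N, time in s.
With the tool pointing down it reaches from about 0.35 to 0.8 m from the base axis. Payload 7.3 kg.
Tool frame: the origin (TCP) lies midway between the tips of the shut fingers; the grasp point (between the pads) lies 19 mm behind it (grip_depth is the distance from the TCP to the grasp point, in m); z points along the fingers, y is the line along which they close (so a half turn about z gives the same grasp; the last joint's range is limited). The gripper opens to 85 mm and grips with 20 to 120 N. Pads are 22 mm wide; open, the fingers measure 114 mm over their backs; the gripper's body (76 mm by 85 mm) begins 54 mm behind the grasp point. The pads swing forward as they close: fully open they stand 13 mm farther back than shut.
Start: joints at [65.546, 19.595, 87.324, -0, 73.075, -8.365], TCP at [0.145, 0.504, 0.231] pointing down, gripper open.
Joint ranges: [-145.02, 145.02], [-44.19, 115.74], [2.07, 154.8], [-57.11, 237.11], [16.16, 152.29], [-177.93, 177.93]. Speed limits (degrees/s): [147.25, 147.25, 180, 180, 180, 180].

INTERFACE

Orientations are given as a 3x3 rotation matrix whose columns are the frame's x, y, z axes.
In Python, from workcell import * gives the robot as it stands. The module is installed in compiled form; this text tells all that it offers.
- The arm moves only by the tool arm_command, never from a script. Its argument "targets" is a list of rows, each a list of 3 entries, a list of its own where there are three numbers: the shift along the tool's x, y, z in cm, then the turn, a rotation vector about the tool's x, y, z in degrees, then the closure, from 0 (fully open) to 1 (shut). In form: [[[x, y, z], [ax, ay, az], hand], ...]. A call has 1 to 20 rows; each row shifts and turns the commanded pose from where the row before left it, along the tool's axes as they then stand; what a row does not reach is not made up. A row lasts 1/8 s, in which the tool goes at most 62.5 mm and 10.7 degrees, less where a joint would pass 70% of its speed; a pose out of reach is approached as far as the arm can. A call with a gripper value outside its range is refused whole. The fingers move at their own pace and stop on an object; "squeeze" is the grip in N (left out, the last holds). Time passes only in rows, so rows that do not move let the fingers close. It gives the time, the measured TCP pose, the force, the opening and the grip force at its end, in the units of the state.
- sense(): the state, without advancing time (a new reading comes with each control period).
- capture(name): name is "side" or "top" or "wrist"; returns the picture (480x640x3 uint8, red, green, blue); there is no depth.
- get_calibration(name): a dict with "fx", "fy", "cx", "cy" (pixels), "cam_to_world" (4x4, takes a point from camera to world coordinates). Camera axes: x right, y down, z forward; pixel columns grow to the right and rows downward; lengths in m; the calibration is good to about 2 mm. A picture is of the moment at which its call begins: read the wrist's pose just before it. get_calibration takes no time and is no camera call; for the wrist camera it gives the pose at the moment of the call.
- sign_off(): hands the job in; it is judged then, once.
Trained networks look in the newest picture that a camera, given by its name, has taken for a name from the list of things; names that differ only in an ending like _2 or _b are one class to them, and where a whole thing is asked for, a point or a joint stands for the part that bears it (a point fixed in the world has none). Each returns a list of dicts, best first, with "score" (0 to 1); they miss things now and then, are a little off and sometimes report something else, mostly with a low value. They report only what shows in the picture. A call takes as long as a camera call. They do not tell look-alikes from the thing itself.
- masks_of(camera, query): "pixels" (480x640 bool, what is visible of it) and "position" ([column, row] in pixels, amid what is visible of it).
- tip_of(camera, query): "position" ([column, row] in pixels: a listed point, or the origin of a listed thing).
The state is a dict: "t": time; "q": joint angles; "joint_velocities": joint speeds; "joint_torque": joint torques, N m; "ee_pos": TCP position; "ee_rot": TCP orientation; "wrist_force": force on the tool from outside, world axes, zero at the start; "ft_torque": the same for the moment, N m; "finger_gap": finger opening in m; "finger_force": force on a finger pad.
Only numpy, scipy, OpenCV 4.12 (cv2) and the standard library are available. Lean on these libraries where they do the work, as an engineer would, in place of code of your own. Each camera call takes 0.05 s, during which the arm holds its last target. There are 200 camera calls.

TASK

The blue lid of one of the two grey drying jars stands proud: its two keys rest on the rim instead of in the rim's two notches. Take it by the bar on top, turn it without taking it off the jar until both keys drop into the notches, set it fully home and let go. Leave the jar with the yellow lid, which is already closed, alone.

Things in the scene. Friction and masses are not known exactly. Their poses are not given: they have to be found in the camera images.
- blue_lid_grip (a point): Blue lid, loose: disc 100 mm across, 8 thick; on it an upright bar 64 long, 14 wide, 30 high. At both ends of the bar's line a key (10 wide, 8 deep, out to radius 56) points down at the disc's edge. A plug below (3 mm play, 16 deep) centres it in the jar. Point: centre of the bar, 15 mm above the disc; 81 mm above the worktop as it stands, 73 when home. x: along bar and keys; z: up.
- jar_a: Jar under the blue lid: grey, round, fixed, 100 mm across (ledge 122), rim 50 mm high with two opposite notches, 30 wide and 10 deep, each with a black mark on ledge and wall below. Origin: centre of its underside. x: through both notches; z: up. The lid drops when its bar lies along this x, either way round, within about 10 degrees.
- yellow_lid_grip (a point): The same kind of lid in yellow, already home on the second grey jar; leave alone. Point and axes as on the blue lid. Between the two jars and behind them (x over 0.54 m) stands a microscope about 0.4 m tall: swing the arm across in front of it.
Mind the look-alikes: they are no part of the job. There is more than one size of the part that bears blue_lid_grip; the job needs the larger.

How it is judged (in metres and radians):
At the end, for the whole second after the job is handed in: The blue lid is home on its jar and released: its disc lies on the rim (bar centre within 2.5 mm of the seated height of 73 mm, tilted less than 3.4 degrees), within 10 mm of the jar's axis, both keys in the notches (bar within 17 degrees of the notch line, either way round) (z of blue_lid_grip in the frame of jar_a between 0.07 and 0.0755 m and horizontal distance between blue_lid_grip and jar_a below 0.01 m and angle between the x axis of blue_lid_grip and the x axis of jar_a, either way round below 0.3 rad and angle between blue_lid_grip's own z axis and vertical below 0.06 rad); the robot touches nothing.
It fails at once if the blue lid is lifted off its jar (more than 20 mm above where it stood) (z of blue_lid_grip in the frame of jar_a above 0.101 m).
It fails at once if the yellow lid is moved by more than 10 mm (distance of yellow_lid_grip from where it was at the start of the episode above 0.01 m).
It also fails if it takes over 35 s, if anything falls off the work surface, if the arm or the gripper's body presses on something with over 40 N, if the wrist force passes 120 N, or if a joint passes its speed limit or range.

## Working session

There is one attempt and no reset: what is moved stays moved. The work goes in short steps, Python scripts to look and compute and a tool call to move; the robot and the scene stay as the last step left them, time stands still between calls to the robot, and variables do not carry over. Pictures are saved under pics/ and viewed, at most 10 in all, crops included, and the job is handed in when it is done.

Besides the shell and the picture viewer there is one more tool, called after "Request:" as a command line: name --argument value ..., lists and objects as JSON in quotes. arm_command: Moves the arm, as the interface text tells. Its arguments: {"type":"object","properties":{"targets":{"type":"array","items":{"type":"array"}},"squeeze":{"type":"number"}},"required":["targets"]}

```bash
mkdir -p pics; cat > h.py <<'E'
from workcell import *
import numpy as np, cv2
def snap(n,f):
    im=capture(n); cv2.imwrite(f'pics/{f}.png',im[:,:,::-1]); return im
def ray(cal,p,z):
    T=np.array(cal['cam_to_world']); d=T[:3,:3]@np.array([(p[0]-cal['cx'])/cal['fx'],(p[1]-cal['cy'])/cal['fy'],1])
    return T[:3,3]+d*(z-T[2,3])/d[2]
def proj(cal,X):
    T=np.array(cal['cam_to_world']); c=T[:3,:3].T@(np.array(X)-T[:3,3]); return [cal['fx']*c[0]/c[2]+cal['cx'],cal['fy']*c[1]/c[2]+cal['cy']]
E
python3 - <<'E'
from h import *
np.set_printoptions(precision=3,suppress=True)
a=snap('top','top0');b=snap('side','side0')
cv2.imwrite('pics/both.png',cv2.resize(np.hstack([a,b])[:,:,::-1],(800,300)))
for n in ['top','side']:
  c=get_calibration(n)
  for q,z in [('blue_lid_grip',.081),('jar_a',0),('yellow_lid_grip',.073)]:
    for r in tip_of(n,q)[:4]: print(n,q,r['score'],r['position'],ray(c,r['position'],z))
s=sense();print(s['t'],s['ee_pos'],s['ee_rot'],s['finger_gap'])
E
```

```text
top blue_lid_grip 0.91 [191.6, 238.4] [0.509 0.293 0.081]
top blue_lid_grip 0.86 [273.8, 221.0] [0.55  0.099 0.081]
top jar_a 0.62 [204.9, 237.8] [0.516 0.285 0.   ]
top yellow_lid_grip 0.87 [433.0, 246.1] [ 0.491 -0.271  0.073]
side blue_lid_grip 0.79 [330.6, 235.6] [ 0.533 -0.04   0.081]
side blue_lid_grip 0.66 [301.1, 192.7] [0.505 0.294 0.081]
side jar_a 0.86 [303.8, 222.2] [0.51  0.278 0.   ]
side yellow_lid_grip 0.78 [330.7, 292.2] [ 0.496 -0.271  0.073]
0.4 [0.145 0.504 0.231] [[-0.961  0.277 -0.   ]
 [ 0.277  0.961 -0.   ]
 [ 0.    -0.    -1.   ]] 0.08503191712139617
```

View pics/top0.png

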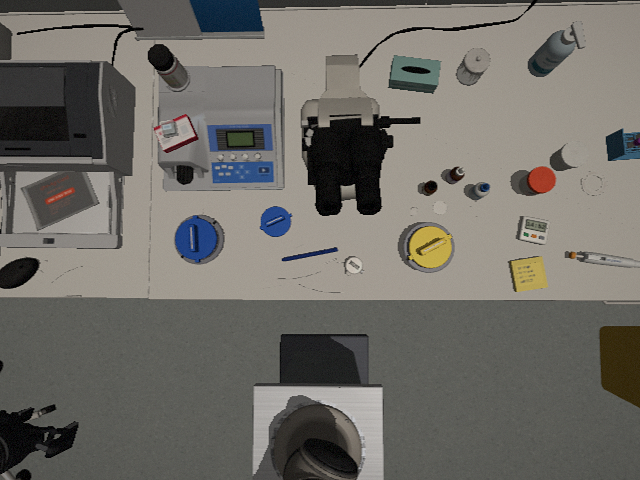

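View pics/side0.png

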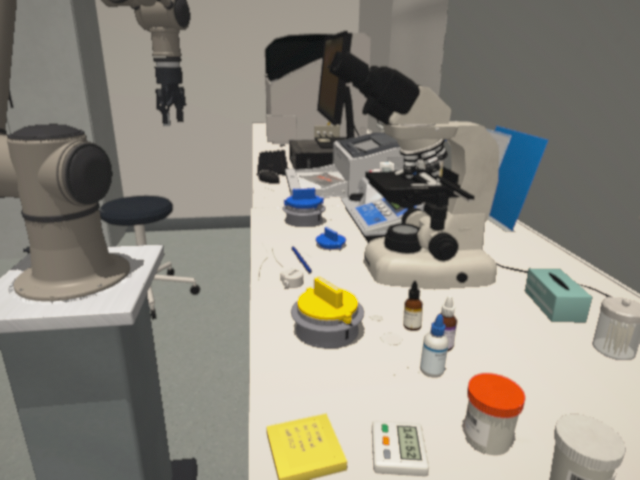

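Candidates for the blue lid in the top view are (192,238), a larger lid on a grey jar, and (274,221), a smaller one lying on the worktop. The first fits the description: it is larger, sits on a jar and stands proud. I'll confirm that in a crop.

```bash
python3 - <<'E'
from h import *
im=cv2.imread('pics/top0.png')[190:280,150:300]
cv2.imwrite('pics/crop0.png',cv2.resize(im,None,fx=5,fy=5,interpolation=cv2.INTER_CUBIC))
T=get_calibration('wrist');R=sense()['ee_rot'];p=sense()['ee_pos']
C=np.array(T['cam_to_world']);print(np.array(R).T@(C[:3,3]-p),np.array(R).T@C[:3,:3],T['fx'])
E
```

```text
[ 7.55908861e-02 -6.61395365e-05 -1.42447720e-01] [[-3.20284535e-04 -9.55560711e-01 -2.94794206e-01]
 [ 9.99999374e-01  1.01289659e-05 -1.11930007e-03]
 [ 1.07254513e-03 -2.94794380e-01  9.55560110e-01]] 346.7393827402819
```

View pics/crop0.png

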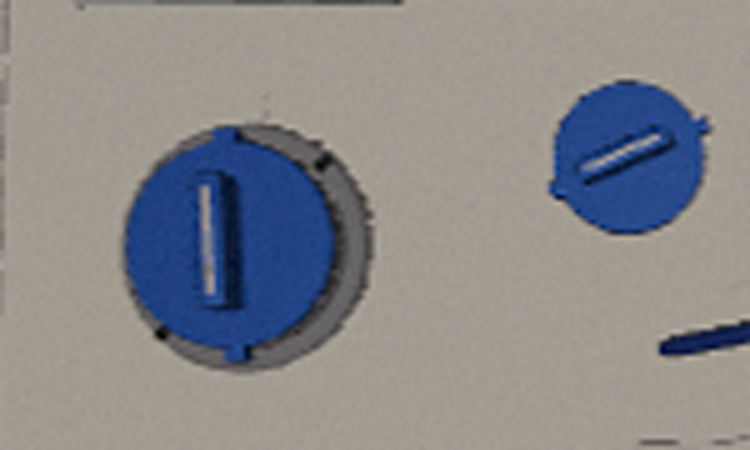

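The crop confirms it. The larger blue lid is on the grey jar, with its keys at crop (228,133) and (238,352). The black marks are at (322,160) and (162,333), so the lid needs about a 45° turn clockwise seen from above. I'll move over it.

Request:
arm_command --targets '[[[-5.1,-1.27,0],[0,0,0],0],[[-5.1,-1.27,0],[0,0,0],0],[[-5.1,-1.27,0],[0,0,0],0],[[-5.1,-1.27,0],[0,0,0],0],[[-5.1,-1.27,0],[0,0,0],0],[[-5.1,-1.27,0],[0,0,0],0],[[-5.1,-1.27,0],[0,0,0],0],[[-5.1,-1.27,0],[0,0,0],0],[[0,0,0],[0,0,-9.3],0],[[0,0,0],[0,0,-9.3],0],[[0,0,0],[0,0,0],0]]'

```text
t: 1.78
ee_pos: [0.5094, 0.2936, 0.2312]
ee_rot: [[-0.999, -0.042, -0.0], [-0.042, 0.999, 0.0], [0.0, 0.0, -1.0]]
wrist_force: [-0.7, 0.2, -0.5]
finger_gap: 0.0854
finger_force: 0.0
```

```bash
python3 - <<'E'
from h import *
np.set_printoptions(precision=4,suppress=True)
c=get_calibration('wrist');snap('wrist','w0')
for q,z in [('blue_lid_grip',.081),('jar_a',0)]:
  for r in tip_of('wrist',q)[:3]: print(q,r['score'],r['position'],ray(c,r['position'],z))
s=sense();print(s['t'],s['ee_pos'],s['ee_rot'],s['q'],s['wrist_force'])
np.savez('w0.npz',T=c['cam_to_world'])
E
```

```text
blue_lid_grip 0.74 [135.2, 244.0] [0.5352 0.1313 0.081 ]
blue_lid_grip 0.65 [316.8, 221.0] [0.5074 0.2914 0.081 ]
1.925 [0.5092 0.2939 0.2314] [[-0.9991 -0.0413  0.0001]
 [-0.0413  0.9991  0.0001]
 [-0.0001  0.0001 -1.    ]] [ 22.5242  26.2602  76.9446   0.0019  76.7869 -69.8425] [ 0.1282  0.2407 -0.7421]
```

View pics/w0.png

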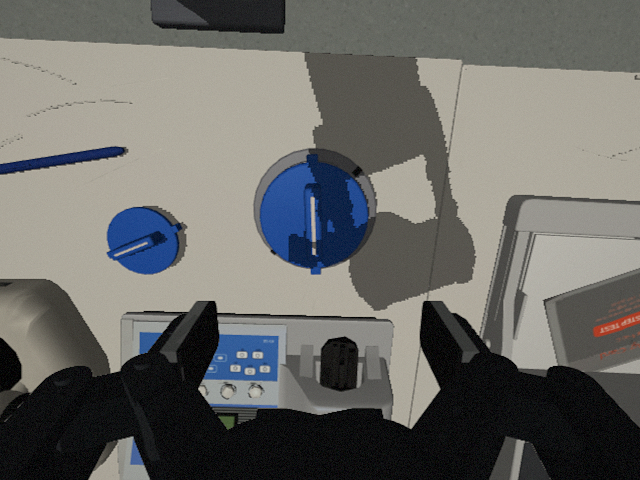

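The wrist view shows the lid at about (316,212), with keys at (313,156) and (316,270). The notch marks are at (358,171) and (273,252). Next I'll compute the angles.

```bash
python3 - <<'E'
from h import *
np.set_printoptions(precision=4,suppress=True)
c=get_calibration('wrist');c['cam_to_world']=np.load('w0.npz')['T']
def ln(n,a,b,z):
  A,B=ray(c,a,z),ray(c,b,z);d=A-B;print(n,(A+B)/2,np.degrees(np.arctan2(d[1],d[0])),np.linalg.norm(d))
ln('keys',(316,272),(313,153),.058)
ln('bar',(314,252),(312,187),.096)
for z in(.04,.03):ln('marks',(273,252),(358,171),z)
E
```

```text
keys [0.5081 0.2892 0.058 ] 3.587567905803016 0.11348981298041493
bar [0.5033 0.2882 0.096 ] 3.8156679636311717 0.055098181326787135
marks [0.5097 0.2884 0.04  ] -43.466311583779195 0.11686880163008834
marks [0.512  0.2884 0.03  ] -43.4663115837792 0.12037154587493597
```

Request:
arm_command --targets '[[[0.14,-0.44,0],[0,0,-1.3],0],[[0,0,4],[0,0,0],0],[[0,0,4],[0,0,0],0],[[0,0,3],[0,0,0],0],[[0,0,2.5],[0,0,0],0],[[0,0,1.5],[0,0,0],0],[[0,0,1.0],[0,0,0],0],[[0,0,0],[0,0,0],0]]'

```text
t: 2.92
ee_pos: [0.5081, 0.2893, 0.0712]
ee_rot: [[-0.998, -0.066, -0.0], [-0.066, 0.998, -0.0], [0.0, -0.0, -1.0]]
wrist_force: [-0.7, 0.6, 0.1]
finger_gap: 0.086
finger_force: 0.0
```

Request:
arm_command --targets '[[[0,0,0],[0,0,0],0.5],[[0,0,0],[0,0,0],0.7],[[0,0,0],[0,0,0],1],[[0,0,0],[0,0,0],1],[[0,0,0],[0,0,0],1],[[0,0,0],[0,0,0],1],[[0,0,0],[0,0,0],1],[[0,0,0],[0,0,0],1]]' --squeeze 35

```text
t: 3.92
ee_pos: [0.5083, 0.2894, 0.0716]
ee_rot: [[-0.998, -0.067, 0.0], [-0.067, 0.998, 0.0], [-0.0, 0.0, -1.0]]
wrist_force: [0.4, 0.1, 4.9]
finger_gap: 0.013
finger_force: 39.1
```

Gripped, with a 13 mm gap. Now turning.

Request:
arm_command --targets '[[[0,0,0],[0,0,5],1],[[0,0,0],[0,0,6],1],[[0,0,0],[0,0,6],1],[[0,0,0],[0,0,6],1],[[0,0,0],[0,0,6],1],[[0,0,0],[0,0,6],1],[[0,0,0],[0,0,6],1],[[0,0,0],[0,0,6],1],[[0,0,0],[0,0,0],1],[[0,0,0],[0,0,0],1]]'

```text
t: 5.18
ee_pos: [0.5079, 0.2892, 0.0709]
ee_rot: [[-0.73, 0.683, -0.001], [0.683, 0.73, -0.0], [0.0, -0.001, -1.0]]
wrist_force: [0.0, -0.0, -1.2]
finger_gap: 0.0134
finger_force: 38.3
```

Request:
arm_command --targets '[[[0,0,0.1],[0,0,0],1],[[0,0,0.1],[0,0,0],1],[[0,0,0.1],[0,0,0],1],[[0,0,0],[0,0,0],1]]'

```text
t: 5.68
ee_pos: [0.5081, 0.2893, 0.0682]
ee_rot: [[-0.729, 0.684, -0.0], [0.684, 0.729, -0.0], [0.0, -0.0, -1.0]]
wrist_force: [0.2, 0.3, -2.3]
finger_gap: 0.0135
finger_force: 38.3
```

It drops freely, so I'll carry on down.

Request:
arm_command --targets '[[[0,0,0.1],[0,0,0],1],[[0,0,0.1],[0,0,0],1],[[0,0,0.1],[0,0,0],1],[[0,0,0.1],[0,0,0],1],[[0,0,0.1],[0,0,0],1],[[0,0,0.05],[0,0,0],1],[[0,0,0],[0,0,0],1]]'

```text
t: 6.55
ee_pos: [0.5081, 0.2893, 0.0638]
ee_rot: [[-0.729, 0.684, 0.0], [0.684, 0.729, 0.0], [-0.0, 0.0, -1.0]]
wrist_force: [-2.7, -2.7, 6.4]
finger_gap: 0.0131
finger_force: 39.3
```

Request:
arm_command --targets '[[[0,0,0.05],[0,0,0],1],[[0,0,0.05],[0,0,0],1],[[0,0,0],[0,0,0],1]]'

```text
t: 6.92
ee_pos: [0.5081, 0.2892, 0.0636]
ee_rot: [[-0.729, 0.684, 0.001], [0.684, 0.729, 0.0], [-0.0, 0.001, -1.0]]
wrist_force: [-6.2, -3.6, 12.1]
finger_gap: 0.0131
finger_force: 40.1
```

It's stopped firmly 8 mm lower. I'll release, rise and check.

Request:
arm_command --targets '[[[0,0,-0.1],[0,0,0],0.8],[[0,0,0],[0,0,0],0.5],[[0,0,0],[0,0,0],0],[[0,0,0],[0,0,0],0],[[0,0,0],[0,0,0],0],[[0,0,0],[0,0,0],0],[[0,0,-2],[0,0,0],0],[[0,0,-4],[0,0,0],0],[[0,0,-4],[0,0,0],0],[[0,0,-4],[0,0,0],0],[[0,0,-2],[0,0,0],0],[[0,0,0],[0,0,0],0],[[0,0,0],[0,0,0],0]]'

```text
t: 8.55
ee_pos: [0.5076, 0.2891, 0.2216]
ee_rot: [[-0.729, 0.684, -0.002], [0.684, 0.729, -0.001], [0.001, -0.002, -1.0]]
wrist_force: [-0.3, 0.3, 0.3]
finger_gap: 0.0853
finger_force: 0.0
```

```bash
python3 - <<'E'
from h import *
np.set_printoptions(precision=4,suppress=True)
c=get_calibration('wrist');np.savez('w1.npz',T=c['cam_to_world'])
w=snap('wrist','w1');s=snap('side','s1')
p=[int(v) for v in proj(c,[.508,.289,.07])];print(p)
r0=max(p[1]-75,0);c0=p[0]-75
A=cv2.resize(w[r0:r0+150,c0:c0+150],(400,400),interpolation=2);B=cv2.resize(s[160:240,265:345],(400,400),interpolation=2)
cv2.imwrite('pics/chk.png',np.hstack([A,B])[:,:,::-1]);print(r0,c0,sense()['finger_gap'],sense()['wrist_force'])
E
```

```text
[320, 223]
148 245 0.08580659419880252 [ 0.1136  0.4181 -0.6837]
```

View pics/chk.png

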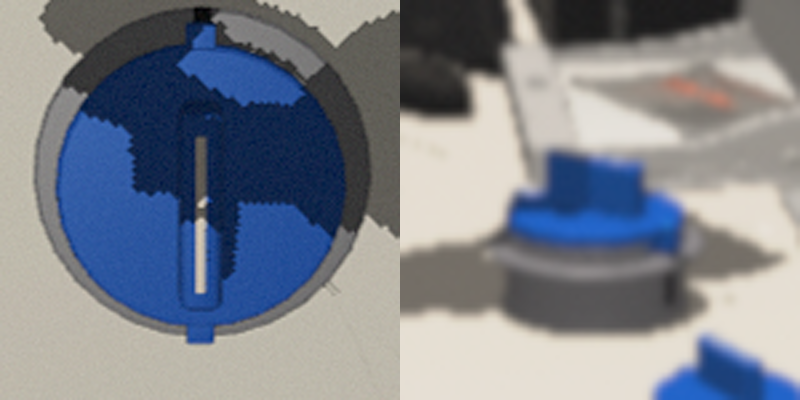

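The left half shows the keys at crop (201,37) and (200,335), lined up with the black mark at (203,15). In the right half the disc sits level on the rim with its key down in the notch above the mark at (670,290). The gripper is clear of everything, so I'll hand in.

```bash
python3 -c "
from workcell import *
print(sign_off())"
```

```text
the job is handed in; nothing more can be done
None
```

The blue lid was turned about 47° and dropped 8 mm into its notches; it was let go and looked level and seated in the last pictures, the yellow lid was never approached, and the job was handed in about 9 s into the 35 s allowed, though the hand-in returned no verdict.

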